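Set the grinding cup on the grinder base and hold it down to run

ROBOT

A 6-joint arm with a two-finger parallel gripper is mounted at the origin on a cart in front of the work surface, level with it; the furniture and walls round the work are solid. World frame = base frame: x ahead of the robot, y to its left, z up, the work surface at z = 0. Lengths are in m, angles in rad, forces in N, time in s.
With the tool pointing down it reaches from about 0.375 to 0.9 m from the base axis. Payload 3.1 kg.
Tool frame: the origin (TCP) lies midway between the tips of the shut fingers; the grasp point (between the pads) lies 19 mm behind it (ctrl.tcp_to_grasp is the distance from the TCP to the grasp point, in m); y points along the fingers, x is the direction in which the jaws open and shut, and the axes are right-handed (so a half turn about y gives the same grasp; the last joint's range is limited). The gripper opens to 87 mm and grips with 3 to 60 N. Pads are 19 mm wide; open, the fingers measure 117 mm over their backs; the gripper's body (75 mm by 190 mm) begins 51 mm behind the grasp point.
Start: joints at [0.927, 0.527, 1.433, -0, 1.181, -0.178], TCP at [0.28, 0.559, 0.202] pointing down, gripper open.
Joint ranges: [-3.08, 3.08], [-0.75, 2.2], [0.22, 2.44], [-1.43, 4.57], [0, 2.65], [-2.85, 2.85]. Speed limits (rad/s): [2.79, 2.79, 3.14, 3.14, 3.14, 3.14].

INTERFACE

Orientations are given as a rotation vector (axis times angle).
In Python, from station import ctrl gives the robot as it stands. The module is installed in compiled form; this text tells all that it offers.
- The arm moves only by the tool carry_out, never from a script. Its argument "steps" is a list of rows, each a list of 7 numbers: the shift along the tool's x, y, z in cm, then the turn, a rotation vector about the tool's x, y, z in rad, then the closure, from -1 (fully open) to 1 (shut). A call has 1 to 10 rows; each row shifts and turns the commanded pose from where the row before left it, along the tool's axes as they then stand; what a row does not reach is not made up. A row lasts 1/12 s, in which the tool goes at most 41.7 mm and 7.16 degrees, less where a joint would pass 70% of its speed; a pose out of reach is approached as far as the arm can. A call is refused whole if a number of a shift passes 4.17 or a number of a turn 0.125, either way. A call with a gripper value outside its range is refused whole. The fingers move at their own pace and stop on an object; the grip force is fixed at half the most. Time passes only in rows, so rows that do not move let the fingers close. It gives the time, the measured TCP pose, the force and the opening at its end, in the units of the state.
- ctrl.get_state(): the state, without advancing time (a new reading comes with each control period).
- ctrl.get_image(name): name is "side" or "top" or "wrist"; returns the picture (384x512x3 uint8, red, green, blue); there is no depth.
- ctrl.get_calibration(name): a dict with "fov_y" (degrees; the focal length in pixels is half the picture's height over the tangent of half this angle, whatever the lens; pixels are square), "cx", "cy" (the principal point, pixels), "R" (3x3) and "t" (3): a world point X has camera coordinates R X + t; the wrist camera has in their place "mount" (4x4, takes a point from camera to tool coordinates, whose origin is the TCP and whose axes are the tool frame's). Camera axes: x right, y down, z forward; pixel columns grow to the right and rows downward; lengths in m; the calibration is good to about 2 mm. A picture is of the moment at which its call begins: read the wrist's pose just before it. get_calibration takes no time and is no camera call.
- ctrl.job_done(): hands the job in, once; it reports no verdict.
The state is a dict: "t": time; "joint_pos": joint angles; "dq": joint speeds; "effort": joint torques, N m; "eef_pos": TCP position; "tcp_rot": TCP orientation; "ft_force": force on the tool from outside, world axes, zero at the start; "wrist_torque": the same for the moment, N m; "gripper_width": finger opening in m.
Only numpy, scipy, OpenCV 4.12 (cv2) and the standard library are available. Lean on these libraries where they do the work, as an engineer would, in place of code of your own. Each camera call takes 0.05 s, during which the arm holds its last target. There are 200 camera calls.

TASK

Grind the spices: take the steel grinding cup, the one whose collar has four splines, lift it onto the grinder base, turn it until its splines mesh with the grooves of the well and let it slide home. Then press it down against the spring-loaded switch as far as it goes and finish while still holding it down with the gripper, since the grinder runs only while it is pressed. Leave the storage cup and the spice jars standing where they are.

Things in the scene. Friction and masses are not known exactly. Their poses are not given: they have to be found in the camera images.
- grinder_cup: closed steel cup, 125 mm high, 0.3 kg, standing upside down on its black blade collar. Origin: centre of the collar's underside, z up. The steel part is a 60 mm cylinder from 28 to 117 mm above the origin: grip it near the top
- cup_splines (a point): same point and axes as the cup's origin. Collar 72 mm in diameter, 28 mm high, 4 mm bevel at the foot. Four splines stand out of it to 43.5 mm from the axis, on the cup's own +x, +y, -x, -y axes (alike every quarter turn), each 10 mm wide with a round nose that ends 2 mm above the underside
- grinder_base: round drive base, 124 mm in diameter, 100 mm high, standing fast on the worktop. Origin: centre of its underside, z up. In its top is a round well with four upright grooves in its wall on the base's own +x, +y, -x, -y axes. Well 76 mm in diameter between the grooves; grooves 14 mm wide, out to 45.5 mm from the axis; lands between them 98 mm above the origin, well floor 68 mm
- well_mouth (a point): centre of the well's mouth, 100 mm above the base's origin, axes as the base (grooves on +x, +y, -x, -y). Cup not meshed: its splines sit on the lands, its underside 4 mm below this point. Meshed and resting on the switch tabs: 22 mm below. Pressed fully down: 29 mm below
- run_switch (a joint): the four small white switch tabs at the bottom of the grooves, on one spring; value in m, 0 up, growing as the splines press them down, 0.007 fully down. The spring takes 6 N before it gives and 12 N when fully down (the cup's weight alone does not move it)
- storage_cup: the same steel cup, 125 mm high, 60 mm in diameter, standing upside down on a plain smooth lid of 67 mm without splines. Origin: centre of its underside. To be left alone
- jar_a: loose spice jar with a domed red cap, 45 mm in diameter, 106 mm high; the left one of a row of three behind the work. Origin: centre of its underside. To be left alone
- jar_b: loose spice jar with a domed red cap, 45 mm in diameter, 106 mm high; the middle one of the row, close in front of the tall hutch (its face stands at x = 0.67 m, right of y = -0.12 m: keep the wrist clear of it on the way past). Origin: centre of its underside. To be left alone
There are look-alikes about, which are no part of the job. What is shaped like the grinder_cup but green is not meant. What is shaped like the grinder_base but turquoise is not meant.

How it is judged:
On the way, in this order (a step that is already met when the one before it is completed fails the run):
1. the grinding cup is lifted clear of the worktop in the gripper (height (world z) of grinder_cup above 0.03 m and contact force between the fingers and grinder_cup above 2 N), for 0.2 s.
2. the cup's splines are in the grooves and it has slid home onto the switch tabs (z of grinder_cup in the frame of well_mouth below -0.019 m and horizontal distance between grinder_cup and well_mouth below 0.004 m), for 0.2 s.
At the end, for the whole second after the job is handed in: the gripper still holds the grinding cup down: upright in the well (within 4 mm of its axis and 0.08 rad), splines in the grooves, underside at least 25 mm below the mouth, switch pressed at least 5 of its 7 mm; storage cup and loose jars stand within 30 mm of their places (value of joint run_switch above 0.005 m and z of grinder_cup in the frame of well_mouth below -0.025 m and horizontal distance between grinder_cup and well_mouth below 0.004 m and angle between grinder_cup's own z axis and vertical below 0.08 rad and contact force between the fingers and grinder_cup above 2 N and contact force between grinder_cup and grinder_base above 6 N and contact force between the arm and grinder_base below 1 N and linear speed of grinder_cup below 0.02 m/s and angle between each of storage_cup, jar_a, jar_b's own z axis and vertical below 0.2 rad and distance of each of storage_cup, jar_a, jar_b from where it was at the start of the episode below 0.03 m); the arm keeps its last pose, push and grip.
It fails at once if the storage cup is moved by more than 30 mm or tipped (distance of storage_cup from where it was at the start of the episode above 0.03 m or angle between storage_cup's own z axis and vertical above 0.3 rad).
It fails at once if a loose spice jar is moved by more than 30 mm or tipped (distance of any of jar_a, jar_b from where it was at the start of the episode above 0.03 m or angle between any of jar_a, jar_b's own z axis and vertical above 0.3 rad).
It also fails if it takes over 51 s, if anything falls off the work surface, if the arm or the gripper's body presses on something with over 40 N, if the wrist force passes 120 N, or if a joint passes its speed limit or range.

## Working session

There is one attempt and no reset: what is moved stays moved. The work goes in short steps, Python scripts to look and compute and a tool call to move; the robot and the scene stay as the last step left them, time stands still between calls to the robot, and variables do not carry over. Pictures are saved under pics/ and viewed, about 8 in all and at most 12, crops included, and the job is handed in when it is done.

Besides the shell and the picture viewer there is one more tool, called as name(argument=value, ...), one argument or row to a line, values as JSON. carry_out: Moves the arm, as the interface text tells. Its arguments: {"type":"object","properties":{"steps":{"type":"array","items":{"type":"array","items":{"type":"number"}}}},"required":["steps"]}

```bash
mkdir -p pics
cat > h.py <<'E'
import numpy as np, cv2
from scipy.spatial.transform import Rotation as Ro
from station import ctrl
def save(n,im): cv2.imwrite(f'pics/{n}.png',im[:,:,::-1])
def cam(name,st=None):
    c=ctrl.get_calibration(name); f=192/np.tan(np.radians(c['fov_y'])/2)
    if 'R' in c: R=np.array(c['R']);t=np.array(c['t']); return f,c['cx'],c['cy'],R.T,-R.T@t
    M=np.array(c['mount']); Rt=Ro.from_rotvec(st['tcp_rot']).as_matrix()
    return f,c['cx'],c['cy'],Rt@M[:3,:3],Rt@M[:3,3]+np.array(st['eef_pos'])
def ray(C,u,v,z):
    f,cx,cy,R,o=C; d=R@np.array([(u-cx)/f,(v-cy)/f,1]); return o+d*(z-o[2])/d[2]
def proj(C,X):
    f,cx,cy,R,o=C; p=R.T@(np.array(X)-o); return p[0]/p[2]*f+cx,p[1]/p[2]*f+cy
E
python3 - <<'E'
from h import *
st=ctrl.get_state(); print(st)
for n in('top','side','wrist'):
    c=ctrl.get_calibration(n); print(n,c); im=ctrl.get_image(n); np.save(f'{n}0.npy',im); save(n+'0',im)
a=np.load('top0.npy');b=np.load('side0.npy')
E
```

```text
{'t': 0.0, 'joint_pos': array([ 9.27511725e-01,  5.28466431e-01,  1.43387442e+00,  1.25604396e-05,
        1.18136994e+00, -1.78517443e-01]), 'dq': array([ 0.00045423,  0.00033646, -0.00147271,  0.00024876,  0.00036198,
        0.00199143]), 'effort': array([ 7.29351359e-04, -4.40046072e+01, -1.76591170e+01,  6.33728877e-02,
        5.83772594e-02, -1.57879476e-04]), 'eef_pos': array([0.27965593, 0.55810254, 0.20148037]), 'tcp_rot': array([-1.39470807, -0.85888926,  0.8621258 ]), 'ft_force': array([-0.22786211,  0.31503864, -0.10090217]), 'wrist_torque': array([ 0.03801649, -0.01747811,  0.02387683]), 'gripper_width': 0.08689704272294023}
top {'fov_y': 46.92216052583228, 'cx': 245.80357244129797, 'cy': 182.024051256315, 'R': array([[-0.0089615 , -0.99989244,  0.01161041],
       [-0.99118051,  0.00734702, -0.13231483],
       [ 0.13221529, -0.01269375, -0.99113974]]), 't': array([-0.00694007,  0.62589979,  1.12832429])}
side {'fov_y': 51.90946137145003, 'cx': 255.3974095960967, 'cy': 187.63000240192883, 'R': array([[ 0.81927885, -0.57314629,  0.01689678],
       [-0.19832673, -0.31089932, -0.92952037],
       [ 0.53800435,  0.7581853 , -0.36838346]]), 't': array([-0.52717884,  0.2060813 ,  0.67149704])}
wrist {'fov_y': 70.74575854770264, 'cx': 255.78626028827432, 'cy': 196.6065346601144, 'mount': array([[ 9.99999394e-01,  7.74858678e-04, -7.81956576e-04,
        -2.07079012e-04],
       [ 9.61283380e-04, -2.68483363e-01,  9.63283842e-01,
        -1.82690894e-01],
       [ 5.36466514e-04, -9.63284010e-01, -2.68483945e-01,
         7.37270205e-02],
       [ 0.00000000e+00,  0.00000000e+00,  0.00000000e+00,
         1.00000000e+00]])}
```

View pics/top0.png

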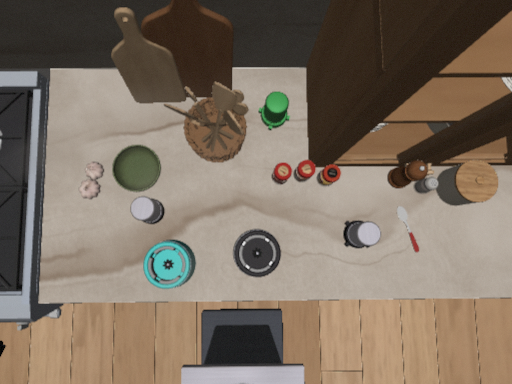

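View pics/side0.png

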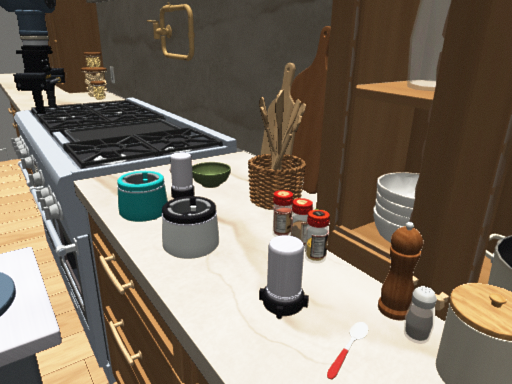

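Run:
```python
from h import *
st=ctrl.get_state()
R=Ro.from_rotvec(st['tcp_rot']).as_matrix(); print(R.round(3), ctrl.tcp_to_grasp)
```

```text
[[ 0.448 -0.001 -0.894]
 [ 0.894 -0.001  0.448]
 [-0.002 -1.     0.   ]] 0.0187
```

The top view shows the arm out of frame at the left. These could be taken for the cup:
- (362,234): steel, with a splined black collar.
- (147,210): steel, with a plain lid, so the storage cup.
- (275,108): green, so a decoy.

For the base, (257,253) is grey and black, and (168,264) is a turquoise decoy. I choose (362,234) and (257,253), and I'll check both in one close crop.

Run:
```python
from h import *
T=np.load('top0.npy');S=np.load('side0.npy');W=np.load('wrist0.npy')
C=cam('top');D=cam('side')
def show(n,C,u,v,z): print(n,ray(C,u,v,z).round(3))
# steel top disc blobs
hsv=cv2.cvtColor(T,cv2.COLOR_RGB2HSV)
for nm,(x0,y0,x1,y1) in dict(cup=(335,210,395,260),stor=(120,185,175,230)).items():
    sub=T[y0:y1,x0:x1].astype(int); m=((sub[...,2]-sub[...,0]>2)&(sub.mean(2)>110)).astype(np.uint8)
    n,l,s,c=cv2.connectedComponentsWithStats(m); i=1+s[1:,4].argmax(); print(nm,s[i],c[i]+[x0,y0],ray(C,*(c[i]+[x0,y0]),.121).round(3))
x0,y0,x1,y1=225,220,290,285
m=(T[y0:y1,x0:x1].max(2)<75).astype(np.uint8); n,l,s,c=cv2.connectedComponentsWithStats(m);i=1+s[1:,4].argmax()
cs,_=cv2.findContours((l==i).astype(np.uint8),cv2.RETR_EXTERNAL,cv2.CHAIN_APPROX_NONE);e=cv2.fitEllipse(max(cs,key=len));print('base',e,ray(C,e[0][0]+x0,e[0][1]+y0,.1))
for n,u,v in(('jarL',283,173),('jarM',306,170),('jarR',331,174)): show(n,C,u,v,.1)
a=cv2.resize(T[215:290,220:395],None,fx=4.5,fy=4.5,interpolation=cv2.INTER_CUBIC)
b=cv2.resize(S[180:320,150:320],None,fx=2,fy=2,interpolation=cv2.INTER_CUBIC)
o=np.zeros((a.shape[0]+b.shape[0]-60,a.shape[1],3),np.uint8);o=np.zeros((600,790,3),np.uint8);o[:a.shape[0],:a.shape[1]]=a[:,:790];b=b[:600-a.shape[0]];o[a.shape[0]:a.shape[0]+b.shape[0],:b.shape[1]]=b
w=cv2.resize(W,(346,260))[:600-a.shape[0]];o[a.shape[0]:a.shape[0]+w.shape[0],400:746]=w
save('crop1',o)
```

```text
cup [ 23  12  22  23 380] [368.63421053 233.13421053] [ 0.488 -0.309  0.121]
stor [ 12  13  21  21 310] [142.17096774 208.47096774] [0.552 0.242 0.121]
base ((32.29404067993164, 33.097938537597656), (29.14288330078125, 29.802959442138672), 13.51236629486084) [ 0.4414763  -0.03800025  0.1       ]
jarL [ 0.64  -0.105  0.1  ]
jarM [ 0.648 -0.164  0.1  ]
jarR [ 0.637 -0.226  0.1  ]
```

View pics/crop1.png

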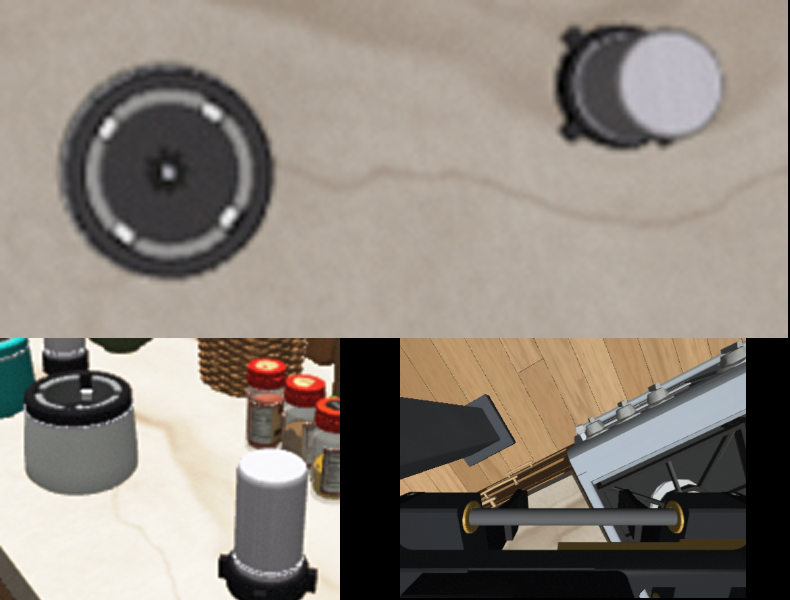

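The crop confirms the choice: the cup at right has a splined collar, and the base is grey and black with four white tabs. The tabs are at crop (107,128), (212,112), (229,216) and (125,234). Next I turn the tool to yaw 90° (tool z towards the robot) and move off for a closer look at the base.

carry_out(
  steps=[
    [0,-3.5,0,0,0,0,-1],
    [0,-3.5,0,0,0,0,-1],
    [0,0,0,0,-0.116,0,-1],
    [0,0,0,0,-0.116,0,-1],
    [0,0,0,0,-0.116,0,-1],
    [0,0,0,0,-0.116,0,-1],
    [-3.7,0,-1.3,0,0,0,-1],
    [-3.7,0,-1.3,0,0,0,-1],
    [-3.7,0,-1.3,0,0,0,-1],
    [-3.7,0,-1.3,0,0,0,-1],
  ],
)

```text
t: 0.98
eef_pos: [0.3318, 0.409, 0.272]
tcp_rot: [-1.209, -1.209, 1.21]
ft_force: [0.7, 0.0, 0.2]
gripper_width: 0.0868
```

carry_out(
  steps=[
    [-3.7,0,-1.3,0,0,0,-1],
    [-3.7,0,-1.3,0,0,0,-1],
    [-3.7,0,-1.3,0,0,0,-1],
    [-3.7,0,-1.3,0,0,0,-1],
    [-3.7,0,-1.3,0,0,0,-1],
    [-3.7,0,-1.3,0,0,0,-1],
    [-3.7,0,-1.3,0,0,0,-1],
    [-3.7,0,-1.3,0,0,0,-1],
    [-3.7,0,-1.3,0,0,0,-1],
    [-3.7,0,-1.3,0,0,0,-1],
  ],
)

```text
t: 1.82
eef_pos: [0.4617, 0.0387, 0.2724]
tcp_rot: [-1.209, -1.208, 1.208]
ft_force: [0.6, -0.2, 0.0]
gripper_width: 0.0874
```

carry_out(
  steps=[
    [-3.7,0,-1.3,0,0,0,-1],
    [-3.7,0,-1.3,0,0,0,-1],
    [0,0,0,0,0,0,-1],
    [0,0,0,0,0,0,-1],
  ],
)

```text
t: 2.15
eef_pos: [0.488, -0.0354, 0.272]
tcp_rot: [-1.211, -1.205, 1.205]
ft_force: [-1.1, 0.8, -1.0]
gripper_width: 0.087
```

Run:
```python
from h import *
st=ctrl.get_state(); print(st['t'],st['eef_pos'],Ro.from_rotvec(st['tcp_rot']).as_matrix().round(3).tolist(),st['joint_pos'].round(2))
C=cam('wrist',st); im=ctrl.get_image('wrist'); np.save('w1.npy',im); save('w1',cv2.resize(im,None,fx=1.5,fy=1.5)); print(proj(C,[.4415,-.038,.1]))
T=cam('top'); P=[ray(T,220+u/4.5,215+v/4.5,.08) for u,v in((107,128),(212,112),(229,216),(125,234))]
P=np.array(P);c=P.mean(0);print('tabs',c,np.linalg.norm(P-c,axis=1),np.degrees(np.arctan2(*(P-c)[:,1::-1].T)))
# cup splines
cup=np.array([.488,-.309]);
for u,v in((571,38),(571,130)):
    p=ray(T,220+u/4.5,215+v/4.5,.015)[:2]-cup; print(np.linalg.norm(p),np.degrees(np.arctan2(p[1],p[0])))
```

```text
2.15 [ 0.48801623 -0.03535901  0.27203687] [[0.005, -0.001, -1.0], [1.0, 0.0, 0.005], [0.0, -1.0, 0.001]] [-0.3   0.26  1.67  0.    1.21 -1.87]
(np.float64(253.77939200477795), np.float64(143.38285221352163))
tabs [ 0.44045525 -0.03898103  0.08      ] [0.04195144 0.04136299 0.04130004 0.0414683 ] [  53.87635173  -36.94470775 -125.97172661  143.95762984]
0.03832289008276603 44.315464393316574
0.03942143506996926 132.84565264399728
```

View pics/w1.png

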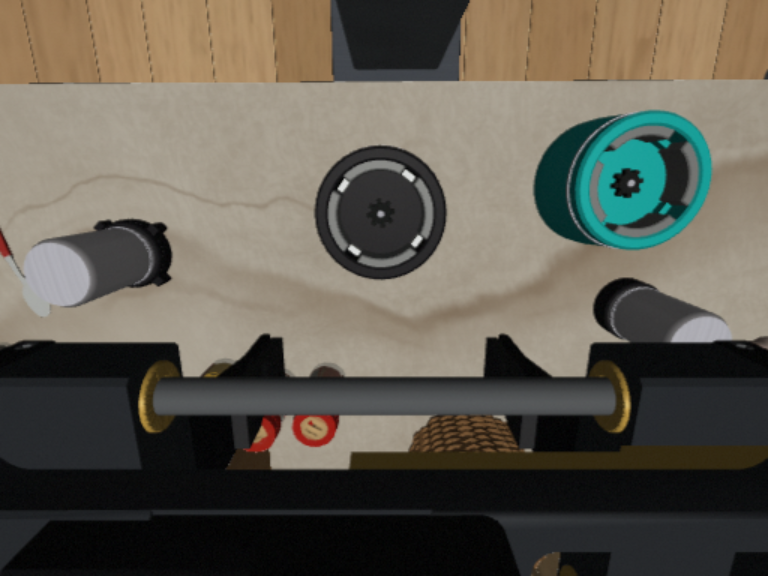

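The wrist view shows the base centred near (381,213) of the 1.5x picture, with white tabs at (409,175), (343,186), (354,250) and (418,242). I'll measure those by mask. The splined cup lies at left and the storage cup at right.

Run:
```python
from h import *
st=ctrl.get_state(); C=cam('wrist',st); im=np.load('w1.npy')
m=np.zeros((384,512),np.uint8); s=im[95:190,205:300]; m[95:190,205:300]=(s.min(2)>185)
yy,xx=np.mgrid[:384,:512]; m[(np.hypot(xx-254,yy-142)>36)]=0
n,l,s,c=cv2.connectedComponentsWithStats(m); P=[]
for i in range(1,n):
    if s[i,4]>8: p=ray(C,*c[i],.08);P.append(p);print(s[i],c[i].round(1),p.round(4))
P=np.array(P);ctr=P.mean(0);a=np.degrees(np.arctan2(*(P-ctr)[:,1::-1].T));print(ctr,np.linalg.norm(P-ctr,axis=1),a,a%90)
d=np.zeros((384,512),np.uint8);g=im[85:200,195:310];d[85:200,195:310]=(g.max(2)<70);
cs,_=cv2.findContours(d,cv2.RETR_EXTERNAL,cv2.CHAIN_APPROX_NONE);e=cv2.fitEllipse(max(cs,key=cv2.contourArea));print(e,ray(C,*e[0],.1))
```

```text
[269 113   7   8  29] [271.9 116.6] [ 0.4069 -0.0124  0.08  ]
[226 120   6   8  27] [228.4 123.3] [ 0.4155 -0.0704  0.08  ]
[275 157   6   7  23] [277.4 160.1] [ 0.4649 -0.004   0.08  ]
[233 164   7   6  25] [235.7 166.4] [ 0.4735 -0.0619  0.08  ]
[ 0.44019537 -0.03717053  0.08      ] [0.04146395 0.04143421 0.0413848  0.04148679] [ 143.31912336 -126.665968     53.36563177  -36.61261681] [53.31912336 53.334032   53.36563177 53.38738319]
((253.30355834960938, 141.1855926513672), (86.10831451416016, 88.00719451904297), 0.5318657159805298) [ 0.43767318 -0.03703621  0.1       ]
```

carry_out(
  steps=[
    [-3.9,0,-0.8,0,0,0,-1],
    [-3.9,0,-0.8,0,0,0,-1],
    [-3.9,0,-0.8,0,0,0,-1],
    [-3.9,0,-0.8,0,0,0,-1],
    [-3.9,0,-0.8,0,0,0,-1],
    [-3.9,0,-0.8,0,0,0,-1],
    [-3.9,0,0,0,0,0,-1],
    [0,0,0,0,0,0,-1],
    [0,0,0,0,0,0,-1],
  ],
)

```text
t: 2.95
eef_pos: [0.5353, -0.3064, 0.2717]
tcp_rot: [-1.208, -1.208, 1.207]
ft_force: [0.6, 0.4, -0.0]
gripper_width: 0.0873
```

Run:
```python
from h import *
st=ctrl.get_state(); print(st['t'],st['eef_pos'],Ro.from_rotvec(st['tcp_rot']).as_matrix().round(3).tolist(),st['joint_pos'].round(2))
C=cam('wrist',st); im=ctrl.get_image('wrist'); np.save('w2.npy',im); u,v=proj(C,[.488,-.309,.06]);print(u,v,proj(C,[.488,-.309,0]),proj(C,[.488,-.309,.121]))
x0,y0=int(u)-100,max(0,int(v)-75);print(x0,y0); save('w2',cv2.resize(im[y0:y0+150,x0:x0+200],None,fx=4,fy=4,interpolation=cv2.INTER_CUBIC))
```

```text
2.95 [ 0.53531171 -0.30636585  0.27171208] [[0.002, -0.001, -1.0], [1.0, 0.001, 0.002], [0.001, -1.0, 0.001]] [-0.7   0.45  1.37  0.    1.33 -2.27]
253.95375018760052 140.71426665214352 (np.float64(254.1800007344083), np.float64(138.23938406587894)) (np.float64(253.64205016156578), np.float64(144.12385384411138))
153 65
```

View pics/w2.png

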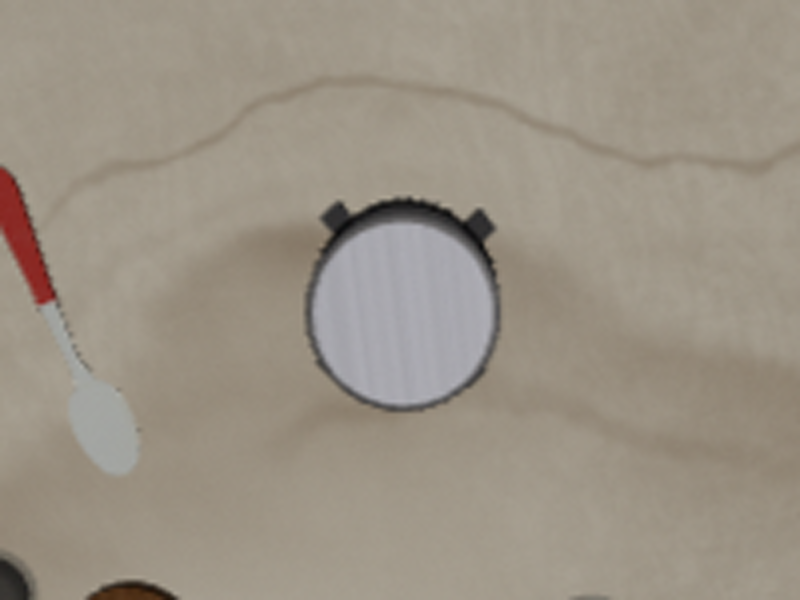

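The crop shows the cup's top disc centred at crop (404,315). Its two near splines are at (335,216) and (480,226). I'll turn those into an axis position and a spline angle.

Run:
```python
from h import *
st=ctrl.get_state(); C=cam('wrist',st); im=np.load('w2.npy').astype(int)
s=im[65:215,153:353]; m=((s[...,2]-s[...,0]>2)&(s.mean(2)>120)).astype(np.uint8); m[:,:60]=0;m[110:]=0
cs,_=cv2.findContours(m,cv2.RETR_EXTERNAL,cv2.CHAIN_APPROX_NONE);e=cv2.fitEllipse(max(cs,key=cv2.contourArea));p=ray(C,e[0][0]+153,e[0][1]+65,.122);print(e,p)
# dark spline blobs
d=(s.max(2)<85).astype(np.uint8);d[110:]=0;d[:,:70]=0;d[:,135:]=0
yy,xx=np.mgrid[:150,:200]
c0=np.array(proj(C,[p[0],p[1],.014]))-[153,65]; rr=np.hypot(xx-c0[0],yy-c0[1]); 
for z in(.005,.015,.028):
  pts=[]
  for side in(0,1):
    k=d.copy(); k[:, 101:]*=side; k[:, :101]*=1-side
    ys,xs=np.nonzero(k); W=np.array([ray(C,x+153,y+65,z)[:2] for x,y in zip(xs,ys)])-p[:2]; r=np.hypot(*W.T); W=W[(r>.0385)]; a=np.degrees(np.arctan2(W[:,1],W[:,0])); a=a%360; print(z,side,len(W),r.max(),np.median(a),a.mean(),(a.min()+a.max())/2)
# disc width check
print((ray(C,e[0][0]+153+e[1][0]/2,e[0][1]+65,.122)-p)[:2])
```

```text
((100.18829345703125, 77.9954833984375), (43.899295806884766, 44.552589416503906), 175.6539306640625) [ 0.48639093 -0.30791552  0.122     ]
0.005 0 44 0.04866051227499464 250.11998150791607 270.8166047039323 287.3007795112945
0.005 1 33 0.04827674868636079 128.33534930239935 98.37749888099532 69.25505490116758
0.015 0 39 0.047024415963121666 228.3531631534442 271.28954842978874 287.05541086660605
0.015 1 31 0.04665555481002929 129.2055386177467 98.81496895735604 69.5338152619573
0.028 0 34 0.044897495190929025 259.58071688096777 276.0139923407199 286.7295056630112
0.028 1 27 0.04454824788489976 128.5913083469751 94.27572265190204 69.77811477866481
[-4.38778234e-06  2.65545509e-02]
```

Run:
```python
from h import *
st=ctrl.get_state(); C=cam('wrist',st); im=np.load('w2.npy').astype(int); d=im.max(2)<85; p=np.array([.4866,-.3082])
for z in(.02,.028):
  ys,xs=np.nonzero(d[90:175,220:290]); W=np.array([ray(C,x+220,y+90,z)[:2] for x,y in zip(xs,ys)])-p; r=np.hypot(*W.T); a=np.degrees(np.arctan2(*W[:,::-1].T))%360
  for lo,hi in((110,150),(200,245)):
    k=(r>.0385)&(a>lo)&(a<hi); print(z,k.sum(),r[k].max(),a[k].mean(),np.median(a[k]),a[k].min(),a[k].max())
```

```text
0.02 21 0.04320780576977427 132.47301827649005 132.47147078755478 126.04253619438734 138.76912692759598
0.02 21 0.04300189084537538 221.45389718270854 221.46710429669469 214.89885565113178 227.65584021730223
0.028 18 0.042750388930824085 132.38488383624218 132.18599650273475 126.54101299218343 138.90629989799984
0.028 17 0.04253442805022939 220.6412864262557 220.97505800323765 214.4412560402835 227.00994773312522
```

carry_out(
  steps=[
    [-0.1,0,2.4,0,0,0,-1],
    [-0.1,0,2.4,0,0,0,-1],
    [0,3,0,0,0,0,-1],
    [0,3,0,0,0,0,-1],
    [0,3,0,0,0,0,-1],
    [0,3,0,0,0,0,-1],
    [0,3,0,0,0,0,-1],
    [0,2,0,0,0,0,-1],
    [0,2,0,0,0,0,-1],
    [0,0,0,0,0,0,-1],
  ],
)

```text
t: 3.83
eef_pos: [0.4853, -0.3033, 0.0792]
tcp_rot: [-1.198, -1.209, 1.209]
ft_force: [-0.9, 1.4, -0.1]
gripper_width: 0.0872
```

carry_out(
  steps=[
    [0,0,0,0,0,0,1],
    [0,0,0,0,0,0,1],
    [0,0,0,0,0,0,1],
    [0,0,0,0,0,0,1],
    [0,0,0,0,0,0,1],
    [0,0,0,0,0,0,1],
    [0,0,0,0,0,0,1],
    [0,0,0,0,0,0,1],
  ],
)

```text
t: 4.5
eef_pos: [0.488, -0.309, 0.0836]
tcp_rot: [-1.212, -1.209, 1.208]
ft_force: [-0.8, 1.7, 5.3]
gripper_width: 0.0593
```

Gripped at 59 mm. The splines measure 41.8° and the grooves 53.35°, so the cup needs about +11.5°. I lift it, carry it over and turn it.

carry_out(
  steps=[
    [0,-1,0,0,0,0,1],
    [0,-2.5,0,0,0,0,1],
    [0,-3.5,0,0,0,0,1],
    [0,-3.5,0,0,0,0,1],
    [0,-3.5,0,0,0,0,1],
    [0,0,0,0,0,0,1],
    [0,0,0,0,0,0,1],
    [1.6,0,0.3,0,0,0,1],
    [3,0,0.5,0,0,0,1],
    [3,0,0.5,0,0,0,1],
  ],
)

```text
t: 5.33
eef_pos: [0.4726, -0.2312, 0.2201]
tcp_rot: [-1.205, -1.205, 1.206]
ft_force: [0.2, 0.4, -3.2]
gripper_width: 0.0593
```

carry_out(
  steps=[
    [3,0,0.5,0,0,0,1],
    [3,0,0.5,0,0,0,1],
    [3,0,0.5,0,0,0,1],
    [3,0,0.5,0,0,0,1],
    [3,0,0.5,0,0,0,1],
    [3,0,0.5,0,0,0,1],
    [1.5,0,0.34,0,0,0,1],
    [0,0,0,0,-0.1,0,1],
    [0,0,0,0,-0.1,0,1],
    [0,0,0,0,0,0,1],
  ],
)

```text
t: 6.17
eef_pos: [0.4393, -0.0364, 0.2207]
tcp_rot: [-1.102, -1.354, 1.357]
ft_force: [0.9, -0.2, -1.9]
gripper_width: 0.059
```

carry_out(
  steps=[
    [0,0,0,0,0,0,1],
    [0,0,0,0,0,0,1],
  ],
)

```text
t: 6.33
eef_pos: [0.4404, -0.0373, 0.2215]
tcp_rot: [-1.107, -1.351, 1.353]
ft_force: [-0.6, -0.0, -2.2]
gripper_width: 0.0592
```

Run:
```python
from h import *
st=ctrl.get_state(); print(st['t'],st['eef_pos'],st['ft_force'],Ro.from_rotvec(st['tcp_rot']).as_matrix().round(3).tolist())
z=st['eef_pos'][2]-.0836; print('cup z',z)
T=cam('top'); S=cam('side'); X=[.4402,-.0375,.12]
o=[]
for n in('top','side','wrist'):
    im=ctrl.get_image(n); np.save(n+'3.npy',im); C=cam(n,st); u,v=proj(C,X); print(n,u,v); 
    h,w=(60,80) if n=='side' else (45,60)
    x0=int(u)-w//1; y0=max(0,int(v)-h); print(x0,y0); o.append(cv2.resize(im[y0:y0+2*h,x0:x0+2*w],(396,297),interpolation=cv2.INTER_CUBIC))
b=np.zeros_like(o[0]); save('c3',np.vstack([np.hstack(o[:2]),np.hstack([o[2],b])]))
```

```text
6.3333 [ 0.4403565  -0.03732268  0.22148204] [-0.59538687 -0.02956015 -2.17447953] [[-0.195, -0.003, -0.981], [0.981, 0.001, -0.195], [0.001, -1.0, 0.002]]
cup z 0.13788203613562283
top 257.40292133311453 253.85809719249636
197 208
side 187.89520547092985 196.54813561199154
107 136
wrist 255.66697791052468 192.0068616877482
195 147
```

View pics/c3.png

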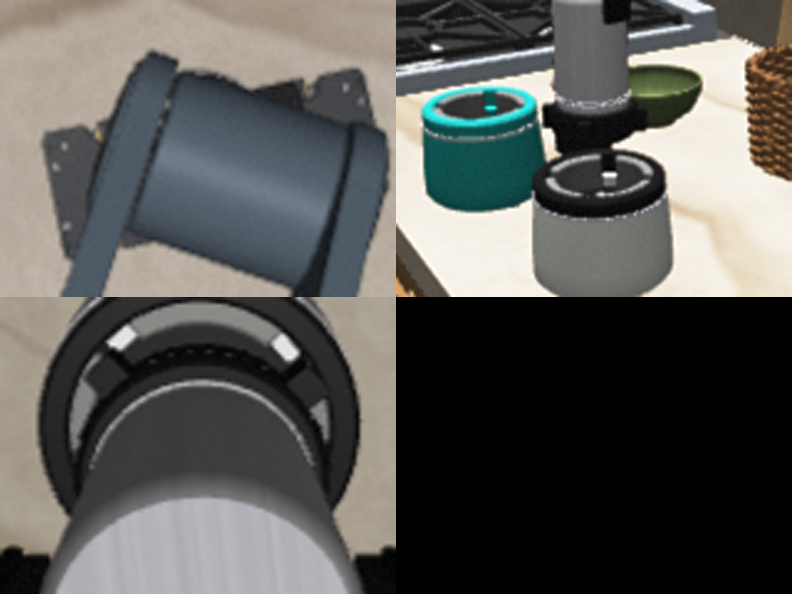

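The wrist view shows the white tabs ahead of the two front splines, which look roughly aligned. I'll enlarge that picture to measure the cup as held.

Run:
```python
import sys
from h import *
im=np.load('wrist3.npy'); g=im[140:215,205:305]; g=np.clip(g.astype(float)*2.2,0,255).astype(np.uint8)
save('c4',cv2.resize(g,None,fx=8,fy=8,interpolation=cv2.INTER_CUBIC))
st=ctrl.get_state(); C=cam('wrist',st)
m=(im.min(2)>180).astype(np.uint8); m[170:]=0; n,l,s,c=cv2.connectedComponentsWithStats(m)
for i in range(1,n):
    if s[i,4]>8 and 215<c[i][0]<300 and c[i][1]>145: p=ray(C,*c[i],.08); print(s[i],c[i],p)
```

```text
[228 156   8   7  30] [231.43333333 158.96666667] [ 0.4168784  -0.07240359  0.08      ]
[278 158   7   8  33] [280.78787879 161.96969697] [ 0.40874064 -0.01353314  0.08      ]
```

View pics/c4.png

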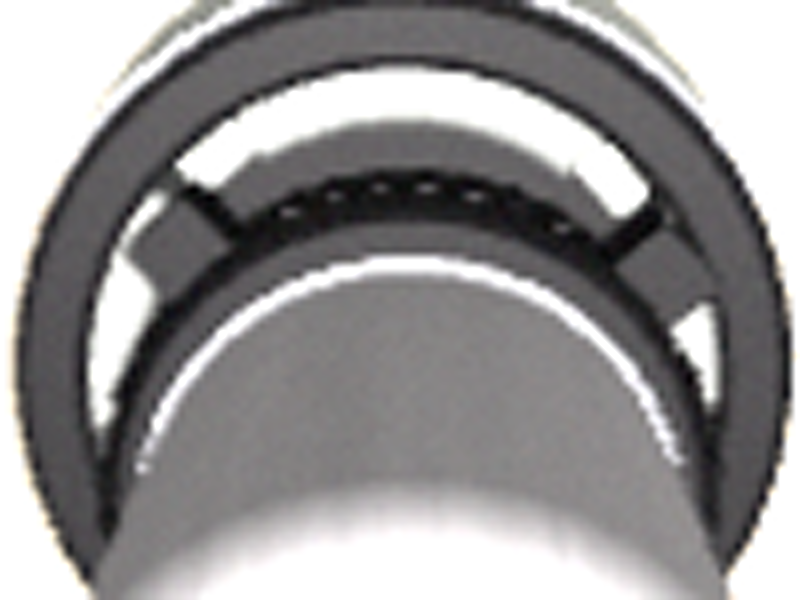

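Run:
```python
from h import *
from scipy.optimize import brentq
st=ctrl.get_state(); C=cam('wrist',st); print(st['eef_pos'])
def corner(L,R,z):
    a=ray(C,*L,z);b=ray(C,*R,z); d=(b-a)[:2]; m=(a+b)[:2]/2; n=np.array([-d[1],d[0]])/2
    k=[m+n,m-n]; c=max(k,key=lambda q:q[0]); v=a[:2]-c; return np.linalg.norm(d),c,np.degrees(np.arctan2(v[1],v[0]))%90
L,R=(155/8+205,218/8+140),(690/8+205,260/8+140)
for z in(.150,.158,.166): print(z,corner(L,R,z))
print('tabs',corner((231.93,159.47),(281.29,162.47),.08), corner((231.43,158.97),(280.79,161.97),.08))
im=np.load('wrist3.npy').astype(int)
# outer rim of base at z=.1: sample
```

```text
[ 0.44098029 -0.03761931  0.22209124]
0.15 (np.float64(0.06385748371320757), array([ 0.44348707, -0.03772509]), np.float64(51.822733473045645))
0.158 (np.float64(0.06185286716741459), array([ 0.44114244, -0.03817392]), np.float64(51.822733473045616))
0.166 (np.float64(0.05984825062162158), array([ 0.43879781, -0.03862275]), np.float64(51.8227334730457))
tabs (np.float64(0.05946777291173213), array([ 0.44273691, -0.03818793]), np.float64(52.872559506874296)) (np.float64(0.059436661528788695), array([ 0.44224994, -0.03889737]), np.float64(52.87410491956203))
```

The yaw is off by about 1.2° and the position by about 1 mm. I correct both and come down until just above the lands.

carry_out(
  steps=[
    [0,0,-0.05,0,-0.022,0,1],
    [0,1,0,0,0,0,1],
    [0,1,0,0,0,0,1],
    [0,1,0,0,0,0,1],
    [0,0.5,0,0,0,0,1],
    [0,0.4,0,0,0,0,1],
    [0,0.2,0,0,0,0,1],
    [0,0,0,0,0,0,1],
  ],
)

```text
t: 7.15
eef_pos: [0.4417, -0.0374, 0.1813]
tcp_rot: [-1.096, -1.37, 1.37]
ft_force: [-0.3, -0.6, -2.6]
gripper_width: 0.0593
```

carry_out(
  steps=[
    [0,0.2,0,0,0,0,1],
    [0,0.2,0,0,0,0,1],
    [0,0,0,0,0,0,1],
  ],
)

```text
t: 7.4
eef_pos: [0.4417, -0.0373, 0.1774]
tcp_rot: [-1.096, -1.37, 1.37]
ft_force: [-0.0, 0.7, -1.9]
gripper_width: 0.0593
```

carry_out(
  steps=[
    [0,0.2,0,0,0,0,1],
    [0,0.2,0,0,0,0,1],
    [0,0,0,0,0,0,1],
  ],
)

```text
t: 7.65
eef_pos: [0.4416, -0.0373, 0.1732]
tcp_rot: [-1.096, -1.37, 1.37]
ft_force: [-0.4, -0.4, -2.2]
gripper_width: 0.0598
```

No contact force below the land height, so the splines are in the grooves. I go on down.

carry_out(
  steps=[
    [0,0.3,0,0,0,0,1],
    [0,0.3,0,0,0,0,1],
    [0,0.3,0,0,0,0,1],
    [0,0.2,0,0,0,0,1],
    [0,0,0,0,0,0,1],
    [0,0,0,0,0,0,1],
    [0,0,0,0,0,0,1],
    [0,0,0,0,0,0,1],
  ],
)

```text
t: 8.32
eef_pos: [0.4417, -0.0373, 0.1625]
tcp_rot: [-1.096, -1.37, 1.37]
ft_force: [0.0, -0.2, -2.3]
gripper_width: 0.0593
```

carry_out(
  steps=[
    [0,0.2,0,0,0,0,1],
    [0,0.2,0,0,0,0,1],
    [0,0,0,0,0,0,1],
  ],
)

```text
t: 8.57
eef_pos: [0.4421, -0.0374, 0.1589]
tcp_rot: [-1.097, -1.371, 1.37]
ft_force: [-0.5, 0.1, 5.8]
gripper_width: 0.0595
```

carry_out(
  steps=[
    [0,0.2,0,0,0,0,1],
    [0,0.2,0,0,0,0,1],
    [0,0,0,0,0,0,1],
    [0,0,0,0,0,0,1],
  ],
)

```text
t: 8.9
eef_pos: [0.4422, -0.0375, 0.1553]
tcp_rot: [-1.098, -1.371, 1.37]
ft_force: [-1.4, 0.4, 7.6]
gripper_width: 0.0587
```

carry_out(
  steps=[
    [0,0.15,0,0,0,0,1],
    [0,0,0,0,0,0,1],
    [0,0,0,0,0,0,1],
  ],
)

```text
t: 9.15
eef_pos: [0.4424, -0.0374, 0.1543]
tcp_rot: [-1.098, -1.371, 1.37]
ft_force: [-2.7, 0.9, 11.0]
gripper_width: 0.0593
```

carry_out(
  steps=[
    [0,0.1,0,0,0,0,1],
    [0,0,0,0,0,0,1],
    [0,0,0,0,0,0,1],
    [0,0,0,0,0,0,1],
  ],
)

```text
t: 9.48
eef_pos: [0.4427, -0.0374, 0.1542]
tcp_rot: [-1.099, -1.372, 1.37]
ft_force: [-3.4, 1.2, 18.3]
gripper_width: 0.0594
```

The hard stop is reached: the force rises while the height stays at 0.154 m. I take a last look before handing in.

carry_out(
  steps=[
    [0,0,0,0,0,0,1],
    [0,0,0,0,0,0,1],
    [0,0,0,0,0,0,1],
    [0,0,0,0,0,0,1],
  ],
)

```text
t: 9.82
eef_pos: [0.4427, -0.0374, 0.1542]
tcp_rot: [-1.099, -1.372, 1.37]
ft_force: [-3.2, 0.8, 19.1]
gripper_width: 0.059
```

Run:
```python
from h import *
w=ctrl.get_image('wrist')[110:260,155:355];s=ctrl.get_image('side')
w=cv2.resize(w,(512,384)); t=ctrl.get_image('top'); save('end',cv2.resize(np.hstack([w,s]),(800,300)))
T0=np.load('top0.npy');print('storage/jar change',[int(np.abs(T0[a:b,c:d].astype(int)-t[a:b,c:d]).max()) for a,b,c,d in((190,225,125,168),(160,188,270,345))])
print(ctrl.get_state()['ft_force'],ctrl.get_state()['t'])
```

```text
storage/jar change [13, 13]
[-2.46649984  2.22826896 19.50036486] 9.9667
```

View pics/end.png

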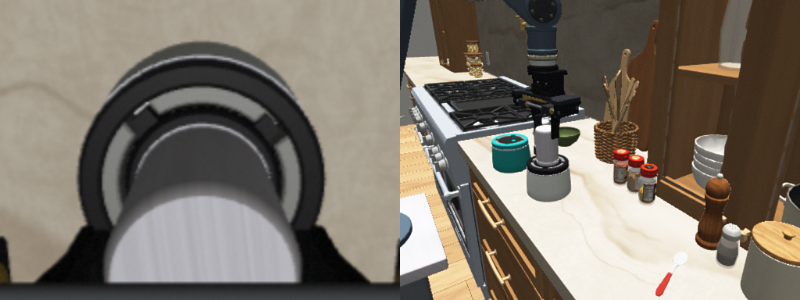

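The final view shows both visible splines (wrist crop, near (145,115) and (270,125)) sunk in their grooves and the cup upright in the well. The jars and the storage cup stand unmoved, so I hand in.

```bash
python3 -c "
from h import *
ctrl.job_done(); s=ctrl.get_state(); print(s['t'],s['eef_pos'],s['ft_force'],s['gripper_width'])"
```

```text
the job is handed in; nothing more can be done
the job is handed in; nothing more can be done
```

I gripped the splined steel cup, lifted it onto the grey-and-black base and turned it about 12.5° so its splines met the grooves. It slid in with no contact force. I then pressed it down to the hard stop and handed the job in at about 10 s, with the gripper still holding it down.

**Press:** in the last readings the TCP stayed at z = 0.154 m while the force rose from 11 to 19 N. That puts the cup's underside about 29 mm below the mouth, so the switch should be fully down. I could not read the switch directly.

**Grip and fit:** the opening was 59 mm. The wrist picture shows the two visible splines down in their grooves.

**Storage cup and jars:** they look unchanged in the top picture compared with the start.

**What disagreed:** my estimates of the base centre differed by 2 to 5 mm in x (0.438 to 0.443 m). A sideways force of about 3 N remained at the end, so the cup probably rests lightly against the well wall. The attempt to read the state after handing in returned no numbers.

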